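Sort the rejected reagent bottles into the reject drawer

TASK

Two of the six reagent bottles on the enamel tray have been marked as rejects with a red cap and a red band. Pull open the red-fronted drawer of the small white unit by its handle and stand both rejects upright inside it, then let go. Leave the white-capped bottles standing where they are on the tray and don't disturb the other things on the table.

Things in the scene. Friction and masses are not known exactly. Their poses are not given: they have to be found in the camera images.
- unit_drawer0_handle (a point): grip point: middle of the steel bar handle of the drawer. The bar is 11 mm thick and about 130 mm long, horizontal, parallel to the red front, its centre line 35 mm in front of it (30 mm free gap behind the bar), with two thin posts 51 mm either side of the middle; 62 mm above the table and 38 mm below the top of the drawer unit. Axes as unit.
- unit_drawer0 (a joint): how far the drawer is pulled out, m: 0 fully closed, 0.166 fully open; it starts closed or up to 25 mm ajar. It slides along -x of unit with light friction.
- unit: low white drawer unit fixed to the table, right of the tray, 240 mm deep (x), 250 mm wide (y), 100 mm tall, with one red-fronted drawer, the reject drawer. Origin: centre of its underside, z up; the front and handle face its -x side, towards the robot; the drawer opens along -x. The front edge of its top lies at x = -0.105. A carton 40 mm tall stays on its top from x = 0.03 to 0.10.
- drawer_floor (a point): point on top of the drawer's inner floor, midway between its side walls, 48 mm behind its front's inner face, 22 mm above the table; moves with the drawer. Axes as unit. From here the inside spans x -0.048 (front) to 0.147, y -0.104 to 0.104; side walls rise 56 mm above the floor, the front 66 mm. Pulled out by d, it is uncovered from the front to x = d - 0.054.
- tray: white enamel tray with a blue rim, fixed to the table, 240 mm (x) by 300 mm (y); its floor is 6 mm above the table, its rim 16 mm. Origin: centre of its underside, z up.
- reject_a: closed round plastic reagent bottle, 54 mm tall: body 36 mm diameter and 38 mm tall, then a cap 29 mm diameter and 16 mm tall; about 60 g. Stands upright in one of six places (two rows of three, about 90 to 100 mm apart) on the tray. A reject: blue, with a RED cap and a red band round its body. Origin: centre of its underside, z up.
- reject_b: closed round plastic reagent bottle, 54 mm tall: body 36 mm diameter and 38 mm tall, then a cap 29 mm diameter and 16 mm tall; about 60 g. Stands upright in one of six places (two rows of three, about 90 to 100 mm apart) on the tray. A reject: green, with a RED cap and a red band round its body. Origin: centre of its underside, z up.
- keep_a: closed round plastic reagent bottle, 54 mm tall: body 36 mm diameter and 38 mm tall, then a cap 29 mm diameter and 16 mm tall; about 60 g. Stands upright in one of six places (two rows of three, about 90 to 100 mm apart) on the tray. A good bottle: green, with a WHITE cap and a white label band. Origin: centre of its underside, z up.
- keep_b: closed round plastic reagent bottle, 54 mm tall: body 36 mm diameter and 38 mm tall, then a cap 29 mm diameter and 16 mm tall; about 60 g. Stands upright in one of six places (two rows of three, about 90 to 100 mm apart) on the tray. A good bottle: blue, with a WHITE cap and a white label band. Origin: centre of its underside, z up.
- keep_c: closed round plastic reagent bottle, 54 mm tall: body 36 mm diameter and 38 mm tall, then a cap 29 mm diameter and 16 mm tall; about 60 g. Stands upright in one of six places (two rows of three, about 90 to 100 mm apart) on the tray. A good bottle: dark green, with a WHITE cap and a white label band. Origin: centre of its underside, z up.
- keep_d: closed round plastic reagent bottle, 54 mm tall: body 36 mm diameter and 38 mm tall, then a cap 29 mm diameter and 16 mm tall; about 60 g. Stands upright in one of six places (two rows of three, about 90 to 100 mm apart) on the tray. A good bottle: blue, with a WHITE cap and a white label band. Origin: centre of its underside, z up.
- dropper_blue: small white dropper bottle with a blue band and cap, 24 mm diameter, 58 mm tall, standing behind the tray; bystander. Origin: centre of its underside, z up.
- dropper_yellow: small white dropper bottle with a yellow band and cap, 24 mm diameter, 58 mm tall, standing behind the tray; bystander. Origin: centre of its underside, z up.
- strip_tube: white and blue tube of test strips with a blue cap, 33 mm diameter, 99 mm tall, standing behind the tray; bystander. Origin: centre of its underside, z up.
- canister: open round steel pot without handles, 84 mm diameter, 70 mm tall, standing behind the tray; bystander. Origin: centre of its underside, z up.
Things that resemble listed ones, but are neither listed nor needed, are in the scene too. Leave any orange look-alike of the reject_b alone.

How it is judged:
By the outcome, as a careful person would: the job done as asked, in the order asked, and still so for the second after the job is handed in, with the robot touching nothing.
It also fails if it takes over 67 s, if anything falls off the work surface, if the arm or the gripper's body presses on something with over 40 N, if the wrist force passes 120 N, or if a joint passes its speed limit or range.

ROBOT

A 6-joint arm with a two-finger parallel gripper is mounted at the origin on the work surface. World frame = base frame: x ahead of the robot, y to its left, z up, the work surface at z = 0. Lengths are in m, angles in rad, forces in N, time in s.
With the tool pointing down it reaches from about 0.375 to 0.9 m from the base axis. Payload 3.1 kg.
Tool frame: the origin (TCP) lies at the very end of the fingers, on their centre line; the grasp point (between the pads) lies 19 mm behind it; z points along the fingers, y is the direction in which the jaws open and shut (so a half turn about z gives the same grasp; the last joint's range is limited). The gripper opens to 87 mm and grips with 3 to 60 N. Pads are 19 mm wide; open, the fingers measure 117 mm over their backs; the gripper's body (75 mm by 190 mm) begins 51 mm behind the grasp point.
Start: joints at [-1.304, 0.527, 1.433, -0, 1.181, -0.178], TCP at [0.27, -0.564, 0.223] pointing down, gripper open.
Joint ranges: [-3.08, 3.08], [-0.75, 2.2], [0.22, 2.44], [-1.43, 4.57], [0, 2.65], [-2.85, 2.85]. Speed limits (rad/s): [2.79, 2.79, 3.14, 3.14, 3.14, 3.14].

INTERFACE

Orientations are given as a unit quaternion [x, y, z, w].
In Python, from rig import robot gives the robot as it stands. The module is installed in compiled form; this text tells all that it offers.
- The arm moves only by the tool send_rows, never from a script. Its argument "deltas" is a list of rows, each an object of numbers: "tx", "ty", "tz": the shift along the tool's x, y, z in cm; "rx", "ry", "rz": the turn, a rotation vector about the tool's x, y, z in rad. A call has 1 to 5 rows; each row is the pose to reach, as a shift and turn from the pose commanded when the call began, along the tool's axes at that moment; what a row does not reach only later rows make up. A row lasts 1/12 s, in which the tool goes at most 41.7 mm and 7.16 degrees, less where a joint would pass 70% of its speed; a pose out of reach is approached as far as the arm can. A call with a gripper value outside its range is refused whole. "claw" is the finger opening in cm, from 0 to 8.7, set as the call begins (left out, the last holds). The fingers move at their own pace and stop on an object; "squeeze" is the grip in N (left out, the last holds). Time passes only in rows, so rows that repeat a pose let the fingers close. It gives the time, the measured TCP pose, the force and the opening at its end, in the units of the state.
- robot.get_obs(): the state, without advancing time (a new reading comes with each control period).
- robot.camera(name): name is "side" or "top" or "wrist"; returns a dict with "color" (480x640x3 uint8, red, green, blue), "z_map" (480x640 float32, m along the optical axis (not along the pixel's ray), 0 where there is no reading), "intrinsics" (3x3 intrinsics, pixels), "distortion" ([k1, k2, p1, p2, k3] as OpenCV has them; the pictures are not rectified), "R" (3x3) and "t" (3): a world point X has camera coordinates R X + t; the wrist camera has in their place "tool_from_camera" (4x4, takes a point from camera to tool coordinates, whose origin is the TCP and whose axes are the flange's). Camera axes: x right, y down, z forward; pixel columns grow to the right and rows downward; lengths in m; the calibration is good to about 2 mm. A picture is of the moment at which its call begins: read the wrist's pose just before it.
- robot.hand_in(): hands the job in, once; it reports no verdict.
Trained networks look in the newest picture that a camera, given by its name, has taken for a name from the list of things; names that differ only in an ending like _2 or _b are one class to them, and where a whole thing is asked for, a point or a joint stands for the part that bears it (a point fixed in the world has none). Each returns a list of dicts, best first, with "p" (0 to 1); they miss things now and then, are a little off and sometimes report something else, mostly with a low value. They report only what shows in the picture. A call takes as long as a camera call. They do not tell look-alikes from the thing itself.
- robot.outline_of(label, camera): "pixels" (480x640 bool, what is visible of it) and "xy" ([column, row] in pixels, amid what is visible of it).
- robot.tip_of(label, camera): "xy" ([column, row] in pixels: a listed point, or the origin of a listed thing).
The state is a dict: "time": time; "q": joint angles; "joint_velocities": joint speeds; "joint_torque": joint torques, N m; "position": TCP position; "tool_rot": TCP orientation; "ft_force": force on the tool from outside, world axes, zero at the start; "moment": the same for the moment, N m; "grip_width": finger opening in m.
Only numpy, scipy, OpenCV 4.12 (cv2) and the standard library are available. Lean on these libraries where they do the work, as an engineer would, in place of code of your own. Each camera call takes 0.05 s, during which the arm holds its last target.

## Working session

There is one attempt and no reset: what is moved stays moved. The work goes in short steps, Python scripts to look and compute and a tool call to move; the robot and the scene stay as the last step left them, time stands still between calls to the robot, and variables do not carry over. Pictures are saved under pics/ and viewed, and the job is handed in when it is done.

Besides the shell and the picture viewer there is one more tool, called by a JSON object that holds its "name" and its "arguments", one argument or row to a line. send_rows: Moves the arm, as the interface text tells. Its arguments: {"type":"object","properties":{"deltas":{"type":"array","items":{"type":"object","properties":{"tx":{"type":"number"},"ty":{"type":"number"},"tz":{"type":"number"},"rx":{"type":"number"},"ry":{"type":"number"},"rz":{"type":"number"}}}},"claw":{"type":"number"},"squeeze":{"type":"number"}},"required":["deltas"]}

```bash
mkdir -p pics
cat > h.py <<'E'
import numpy as np, cv2
from rig import robot
from scipy.spatial.transform import Rotation as Ro
def save(c,n):
    cv2.imwrite(f'pics/{n}.png',c['color'][:,:,::-1])
def world(c,u,v,z=None,obs=None,depth=None):
    K=np.array(c['intrinsics']);D=np.array(c['distortion'])
    p=cv2.undistortPoints(np.array([[[u,v]]],float),K,D)[0,0]
    r=np.array([p[0],p[1],1.])
    if 'R' in c:
        R=np.array(c['R']);t=np.array(c['t'])
        o=-R.T@t; d=R.T@r
    else:
        T=np.array(c['tool_from_camera']);Rt=Ro.from_quat(obs['tool_rot']).as_matrix()
        o=Rt@T[:3,3]+np.array(obs['position']); d=Rt@T[:3,:3]@r
    if z is not None: return o+d*(z-o[2])/d[2]
    if depth is None: depth=c['z_map'][int(round(v)),int(round(u))]
    return o+d*depth
def st():
    o=robot.get_obs(); print(o['time'],np.round(o['position'],4),np.round(o['tool_rot'],4),np.round(o['q'],3),np.round(o['ft_force'],1),o['grip_width']); return o
E
python3 - <<'E'
from h import *
o=st()
print(np.round(Ro.from_quat(o['tool_rot']).as_matrix(),3))
t=robot.camera('top');save(t,'top0')
for n in ['reject_a','reject_b','keep_a','keep_c','unit_drawer0_handle','unit','tray','drawer_floor']:
    for d in robot.tip_of(n,'top'): print('top',n,round(d['p'],2),np.round(d['xy'],1),np.round(world(t,*d['xy'],z={'unit_drawer0_handle':.062,'unit':0,'tray':0,'drawer_floor':.022}.get(n,.006)),4))
s=robot.camera('side');save(s,'side0')
for n in ['reject_a','reject_b','unit_drawer0_handle','unit','drawer_floor']:
    for d in robot.tip_of(n,'side'): print('side',n,round(d['p'],2),np.round(d['xy'],1),np.round(world(s,*d['xy'],z={'unit_drawer0_handle':.062,'unit':0,'drawer_floor':.022}.get(n,.006)),4))
E
```

```text
0.0 [ 0.2693 -0.5632  0.2216] [ 0.9753  0.2211 -0.     -0.0011] [-1.303  0.528  1.434 -0.     1.181 -0.179] [-0.1 -0.1  0.1] 0.08671805614274958
[[ 0.902  0.431 -0.001]
 [ 0.431 -0.902  0.002]
 [ 0.    -0.002 -1.   ]]
top reject_a 0.89 [224.9 275.8] [0.5709 0.26   0.006 ]
top reject_a 0.85 [149.2 270.1] [0.5835 0.4122 0.006 ]
top reject_a 0.85 [138.9 303.6] [0.5176 0.4313 0.006 ]
top reject_a 0.78 [271.2 277.7] [0.5663 0.1688 0.006 ]
top reject_a 0.68 [187.1 194.7] [0.7342 0.339  0.006 ]
top reject_b 0.89 [224.9 275.8] [0.5709 0.26   0.006 ]
top reject_b 0.85 [149.2 270.1] [0.5835 0.4122 0.006 ]
top reject_b 0.85 [138.9 303.6] [0.5176 0.4313 0.006 ]
top reject_b 0.78 [271.2 277.7] [0.5663 0.1688 0.006 ]
top reject_b 0.68 [187.1 194.7] [0.7342 0.339  0.006 ]
top keep_a 0.84 [311.1 279.1] [0.5627 0.091  0.006 ]
top keep_a 0.76 [211.1 318.4] [0.4883 0.2863 0.006 ]
top keep_a 0.75 [261.7 330.9] [0.4638 0.1872 0.006 ]
top keep_a 0.62 [304.7 334.3] [0.4568 0.1041 0.006 ]
top keep_c 0.84 [311.1 279.1] [0.5627 0.091  0.006 ]
top keep_c 0.76 [211.1 318.4] [0.4883 0.2863 0.006 ]
top keep_c 0.7
[... 428 characters left out ...]
6 ]
side reject_a 0.79 [150.4 314.4] [0.7383 0.3485 0.006 ]
side reject_a 0.56 [173.4 387.6] [0.5793 0.4196 0.006 ]
side reject_b 0.92 [291.1 308.7] [0.5701 0.1771 0.006 ]
side reject_b 0.9 [250.5 337.3] [0.5715 0.2725 0.006 ]
side reject_b 0.9 [196.8 420. ] [0.5096 0.433  0.006 ]
side reject_b 0.79 [150.4 314.4] [0.7383 0.3485 0.006 ]
side reject_b 0.56 [173.4 387.6] [0.5793 0.4196 0.006 ]
side unit_drawer0_handle 0.65 [229.6 260.8] [0.6942 0.2025 0.062 ]
side unit_drawer0_handle 0.61 [438.5 193.1] [ 0.5446 -0.2806  0.062 ]
side unit 0.66 [265.8 239.5] [0.7639 0.0451 0.    ]
side unit 0.64 [381.6 189.4] [ 0.7118 -0.3108  0.    ]
side drawer_floor 0.93 [400.2 191. ] [ 0.6516 -0.2981  0.022 ]
```

View pics/top0.png

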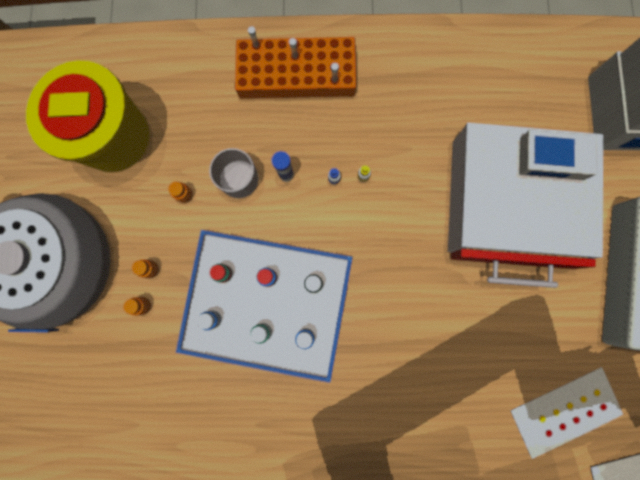

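View pics/side0.png

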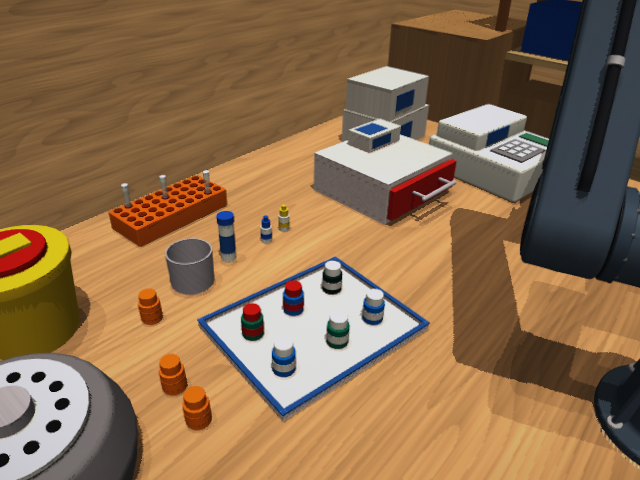

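The top view shows the red caps at about (220,272) and (266,276), and the handle bar from (490,281) to (556,285). The side view confirms green is the far-left reject, blue the middle one, and the drawer looks nearly closed. Next I'll fit precise poses from depth.

```bash
cat >> h.py <<'E'
def cloud(c,obs=None):
    K=np.array(c['intrinsics']);D=np.array(c['distortion'])
    vv,uu=np.mgrid[0:480,0:640]
    p=cv2.undistortPoints(np.stack([uu,vv],-1).reshape(-1,1,2).astype(float),K,D).reshape(-1,2)
    z=c['z_map'].reshape(-1,1); P=np.hstack([p*z,z])
    if 'R' in c: W=(P-np.array(c['t']))@np.array(c['R'])
    else:
        T=np.array(c['tool_from_camera']);Rt=Ro.from_quat(obs['tool_rot']).as_matrix()
        W=(P@T[:3,:3].T+T[:3,3])@Rt.T+np.array(obs['position'])
    W[z[:,0]<=0]=np.nan
    return W.reshape(480,640,3)
E
python3 - <<'E'
from h import *
t=robot.camera('top');W=cloud(t)
def sub(zl,zh,x0,x1,y0,y1):
    m=(W[...,2]>zl)&(W[...,2]<zh)&(W[...,0]>x0)&(W[...,0]<x1)&(W[...,1]>y0)&(W[...,1]<y1)
    return W[m],m
P,m=sub(.09,.11,.5,.95,-.5,-.1)
print('top',len(P),P[:,2].mean(),cv2.minAreaRect(P[:,:2].astype(np.float32)))
print(cv2.boxPoints(cv2.minAreaRect(P[:,:2].astype(np.float32))))
H,m=sub(.045,.085,.45,.60,-.45,-.15)
print('front stuff',len(H),H.min(0),H.max(0))
H2=H[H[:,0]<.565]; print(len(H2),H2.mean(0),np.polyfit(H2[:,1],H2[:,0],1),H2[:,1].min(),H2[:,1].max())
a=t['color'].astype(int);red=(a[...,0]>110)&(a[...,1]<60)&(a[...,2]<60)
for y0,y1 in[(.13,.21),(.22,.31)]:
    P,m=sub(.045,.08,.5,.64,y0,y1); mm=m&red
    print('bottle',len(P),P[:,:2].mean(0),P[:,2].max(),mm.sum(), (P[:,:2].max(0)+P[:,:2].min(0))/2)
for n in ['side']:
    s=robot.camera('side');W=cloud(s)
    for y0,y1 in[(.13,.21),(.22,.31)]:
        P,m=sub(.053,.08,.5,.64,y0,y1)
        print('bottle side',len(P),P[:,:2].mean(0),P[:,2].max(), (P[:,:2].max(0)+P[:,:2].min(0))/2)
    H,m=sub(.05,.075,.45,.57,-.45,-.15);print(len(H),H.mean(0),np.polyfit(H[:,1],H[:,0],1),H[:,1].min(),H[:,1].max())
E
```

```text
top 14713 0.0995759080962608 ((0.7256494164466858, -0.33764123916625977), (0.3240184783935547, 0.4491629898548126), 89.85411071777344)
[[ 0.5006561  -0.4990781 ]
 [ 0.94981766 -0.5002218 ]
 [ 0.9506427  -0.17620438]
 [ 0.5014812  -0.17506069]]
front stuff 992 [ 0.54064182 -0.42314816  0.04500623] [ 0.5999994  -0.1766349   0.08499996]
476 [ 0.55158884 -0.29761897  0.06574711] [0.06799327 0.57182493] -0.36233578877206724 -0.23159973053925606
bottle 209 [0.56740998 0.17371463] 0.06422625358471257 112 [0.56625364 0.17297965]
bottle 207 [0.574051   0.26119151] 0.06357870964862815 145 [0.54545532 0.26607947]
bottle side 189 [0.5645259  0.17904093] 0.06233748234338416 [0.56606097 0.17762295]
bottle side 223 [0.57163594 0.26611564] 0.06207051050046569 [0.57344397 0.26471888]
220 [ 0.55070516 -0.29014923  0.06493771] [0.04980543 0.56515617] -0.35637888510638965 -0.22834740461255204
```

```bash
cat >> h.py <<'E'
YU=-0.068
def plan(x,y,z,yaw):
    """yaw: world heading of tool x; tool pointing down"""
    o=st(); R=Ro.from_quat(o['tool_rot'])
    T=Ro.from_matrix(np.array([[np.cos(yaw),np.sin(yaw),0],[np.sin(yaw),-np.cos(yaw),0],[0,0,-1]]))
    d=R.inv().apply(np.array([x,y,z])-o['position'])*100
    r=(R.inv()*T).as_rotvec()
    print('delta cm',np.round(d,2),'rot',np.round(r,4))
E
python3 - <<'E'
from h import *
plan(.545,-.297,.19,YU+np.pi/2)
t=robot.camera('top');a=t['color'].astype(int);W=cloud(t)
m=(abs(W[...,2]-.1)<.012)&(W[...,0]>.5)&(W[...,0]<.87)&(W[...,1]<-.17)&(W[...,1]>-.475)
n,l,s,c=cv2.connectedComponentsWithStats(m.astype(np.uint8));k=1+s[1:,4].argmax();P=W[l==k]
r=cv2.minAreaRect(P[:,:2].astype(np.float32));print(r);print(cv2.boxPoints(r))
E
```

```text
0.85 [ 0.2695 -0.5639  0.2226] [0.9753 0.2211 0.     0.    ] [-1.303  0.527  1.433  0.     1.181 -0.179] [-0.3  0.5  0.8] 0.0869471647788746
delta cm [ 36.36 -12.2    3.26] rot [ 0.     0.    -1.057]
((0.7153651118278503, -0.31046152114868164), (0.2527730166912079, 0.22640319168567657), 84.85311126708984)
[[ 0.5912819  -0.42618316]
 [ 0.8167722  -0.4464937 ]
 [ 0.83944833 -0.19473988]
 [ 0.613958   -0.17442936]]
```

{"name": "send_rows", "arguments": {
  "deltas": [
    {"tx": 18, "ty": -6, "tz": 1, "rz": -0.55},
    {"tx": 18, "ty": -6, "tz": 1, "rz": -0.55},
    {"tx": 18, "ty": -6, "tz": 1, "rz": -0.55},
    {"tx": 18, "ty": -6, "tz": 1, "rz": -0.55},
    {"tx": 18, "ty": -6, "tz": 1, "rz": -0.55}
  ],
  "claw": 8.7
}}

```text
schema error: expected keys tx, ty, tz, rx, ry, rz
```

Run:
```python
from h import *
plan(.545,-.297,.19,YU+np.pi/2)
```

```text
0.9 [ 0.2695 -0.5639  0.2226] [0.9753 0.2211 0.     0.    ] [-1.303  0.527  1.433  0.     1.181 -0.179] [-0.1  0.  -0.1] 0.08687420056437586
delta cm [ 36.36 -12.2    3.26] rot [ 1.0000e-04  0.0000e+00 -1.0569e+00]
```

{"name": "send_rows", "arguments": {
  "deltas": [
    {"tx": 18, "ty": -6, "tz": 1, "rx": 0, "ry": 0, "rz": -0.55},
    {"tx": 18, "ty": -6, "tz": 1, "rx": 0, "ry": 0, "rz": -0.55},
    {"tx": 18, "ty": -6, "tz": 1, "rx": 0, "ry": 0, "rz": -0.55},
    {"tx": 18, "ty": -6, "tz": 1, "rx": 0, "ry": 0, "rz": -0.55},
    {"tx": 18, "ty": -6, "tz": 1, "rx": 0, "ry": 0, "rz": -0.55}
  ],
  "claw": 8.7
}}

```text
time: 1.32
position: [0.4083, -0.4285, 0.2123]
tool_rot: [0.877, 0.481, 0.001, -0.001]
ft_force: [0.8, -0.2, -0.5]
grip_width: 0.0867
```

Run:
```python
from h import *
plan(.545,-.297,.19,YU+np.pi/2)
```

```text
1.3167 [ 0.4083 -0.4285  0.2123] [ 8.769e-01  4.807e-01  7.000e-04 -8.000e-04] [-0.999  0.495  1.528  0.002  1.12  -0.432] [ 0.8 -0.2 -0.5] 0.08670101451196272
delta cm [18.44  4.45  2.27] rot [-2.000e-04 -2.200e-03 -4.999e-01]
```

{"name": "send_rows", "arguments": {
  "deltas": [
    {"tx": 18.4, "ty": 4.4, "tz": 2.2, "rx": 0, "ry": 0, "rz": -0.5},
    {"tx": 18.4, "ty": 4.4, "tz": 2.2, "rx": 0, "ry": 0, "rz": -0.5},
    {"tx": 18.4, "ty": 4.4, "tz": 2.2, "rx": 0, "ry": 0, "rz": -0.5},
    {"tx": 18.4, "ty": 4.4, "tz": 2.2, "rx": 0, "ry": 0, "rz": -0.5},
    {"tx": 18.4, "ty": 4.4, "tz": 2.2, "rx": 0, "ry": 0, "rz": -0.5}
  ]
}}

```text
time: 1.73
position: [0.5455, -0.2981, 0.1901]
tool_rot: [0.731, 0.683, 0.001, -0.0]
ft_force: [0.0, -0.7, 0.0]
grip_width: 0.0874
```

Run:
```python
from h import *
w=robot.camera('wrist');o=st();save(w,'w1');W=cloud(w,o)
m=(W[...,2]>.057)&(W[...,2]<.075)&(W[...,0]<.575)&(W[...,0]>.5)&(W[...,1]<-.2)&(W[...,1]>-.4)
H=W[m];print(len(H),H.min(0),H.max(0),H.mean(0),np.polyfit(H[:,1],H[:,0],1))
bar=H[H[:,2]>.066]; print(len(bar), bar.mean(0) if len(bar) else 0,np.polyfit(bar[:,1],bar[:,0],1))
for d in robot.tip_of('unit_drawer0_handle','wrist'): print(d['p'],d['xy'],world(w,*d['xy'],z=.062,obs=o))
m=abs(W[...,2]-.1)<.006
for y in (-.37,-.33,-.29,-.25,-.21):
    s=m&(abs(W[...,1]-y)<.006)
    if s.sum(): print(y,W[s][:,0].min())
```

```text
1.7833 [ 0.5476 -0.2957  0.1898] [ 7.313e-01  6.821e-01  2.000e-03 -3.000e-04] [-0.676  0.56   1.473  0.004  1.108 -0.609] [ 1.7  0.8 -0.6] 0.08675994049548481
2224 [ 0.54303222 -0.35724286  0.06131964] [ 0.57486569 -0.22843343  0.07020257] [ 0.55577981 -0.29148327  0.06687147] [0.0600237  0.57327571]
1644 [ 0.55531598 -0.29003026  0.06757296] [0.0684141  0.57515814]
0.91 [327.0, 223.5] [ 0.55406624 -0.29483206  0.062     ]
-0.33 0.6016958039039096
-0.29 0.6052695058256097
-0.25 0.6089388525715579
-0.21 0.6119689877218657
```

```bash
ls pics
```

```text
side0.png
top0.png
w1.png
```

Run:
```python
from h import *
o=st();w=robot.camera('wrist');save(w,'w2');W=cloud(w,o)
m=(W[...,2]>.065)&(W[...,2]<.075)&(W[...,0]<.575)&(W[...,0]>.5)&(W[...,1]<-.2)&(W[...,1]>-.4)
H=W[m];print(len(H),H.min(0),H.max(0),H.mean(0),np.polyfit(H[:,1],H[:,0],1))
plan(.555,-.293,.12,-.075+np.pi/2)
```

```text
1.8333 [ 0.5455 -0.2979  0.1899] [ 7.313e-01  6.821e-01  6.000e-04 -4.000e-04] [-6.800e-01  5.600e-01  1.474e+00  1.000e-03  1.108e+00 -6.110e-01] [-0.  -0.6  0.2] 0.08730047631909275
2081 [ 0.54084048 -0.36067766  0.06500242] [ 0.57494009 -0.23097287  0.07076894] [ 0.55379947 -0.29341724  0.06745926] [0.06113176 0.57173658]
1.8833 [ 0.5441 -0.2999  0.1902] [ 7.318e-01  6.815e-01 -2.000e-04 -2.000e-04] [-0.683  0.559  1.475 -0.     1.108 -0.612] [ 0.  -0.4  0.2] 0.08675954162482463
delta cm [0.76 1.04 7.02] rot [-0.0006 -0.0001  0.0038]
```

View pics/w1.png

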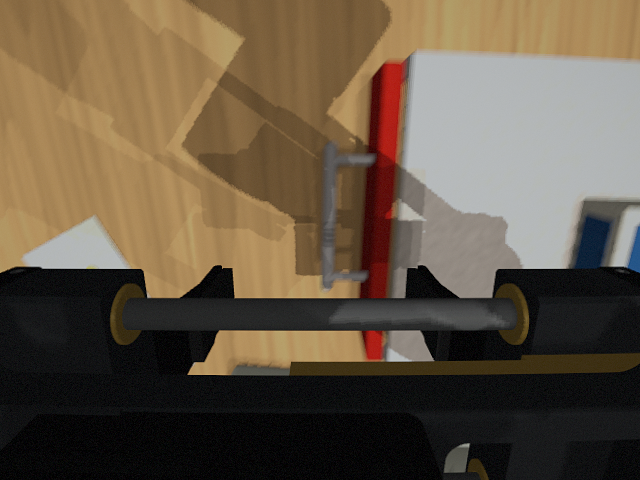

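Wrist view: bar at column 329, rows 143–287, red front right of it at about 375; the drawer is nearly closed. The estimates agree on a handle centre of about (0.553, -0.296).

{"name": "send_rows", "arguments": {
  "deltas": [
    {"tx": 0.4, "ty": 0.9, "tz": 3, "rx": 0, "ry": 0, "rz": 0.005},
    {"tx": 0.4, "ty": 0.9, "tz": 6, "rx": 0, "ry": 0, "rz": 0.005},
    {"tx": 0.4, "ty": 0.9, "tz": 8, "rx": 0, "ry": 0, "rz": 0.005},
    {"tx": 0.4, "ty": 0.9, "tz": 8, "rx": 0, "ry": 0, "rz": 0.005},
    {"tx": 0.4, "ty": 0.9, "tz": 8, "rx": 0, "ry": 0, "rz": 0.005}
  ],
  "claw": 2.7,
  "squeeze": 20
}}

```text
time: 2.3
position: [0.551, -0.2991, 0.1098]
tool_rot: [0.735, 0.678, -0.0, -0.001]
ft_force: [0.6, -0.6, 0.6]
grip_width: 0.0615
```

Run:
```python
from h import *
o=st();w=robot.camera('wrist');save(w,'w3');W=cloud(w,o)
m=(W[...,2]>.065)&(W[...,2]<.075)&(W[...,0]<.575)&(W[...,0]>.5)&(W[...,1]<-.2)&(W[...,1]>-.4)
H=W[m];print(len(H),H.min(0),H.max(0),H.mean(0),np.polyfit(H[:,1],H[:,0],1))
plan(.553,-.296,.046,-.075+np.pi/2)
```

```text
2.3 [ 0.551  -0.2991  0.1098] [ 7.354e-01  6.776e-01 -4.000e-04 -1.300e-03] [-0.675  0.669  1.52  -0.     0.955 -0.593] [ 0.6 -0.6  0.6] 0.06149924654739387
2929 [ 0.54089857 -0.36076646  0.06501281] [ 0.57478342 -0.23116925  0.07055664] [ 0.5539621  -0.27823264  0.0675302 ] [0.12200281 0.58790727]
2.35 [ 0.5521 -0.2998  0.1112] [ 7.354e-01  6.777e-01 -1.000e-04  5.000e-04] [-0.675  0.668  1.518 -0.     0.955 -0.593] [ 0.2 -0.4 -0.6] 0.05771560165510998
delta cm [0.39 0.06 6.52] rot [ 0.0006  0.0007 -0.0066]
```

View pics/w3.png

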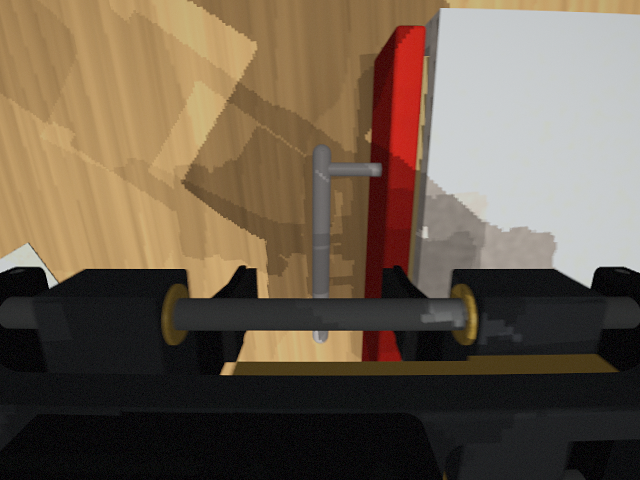

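Bar (column 320) sits on the jaw midline (245–395). Wait for the fingers, then descend.

{"name": "send_rows", "arguments": {
  "deltas": [
    {"tx": 0.3, "ty": 0, "tz": 0, "rx": 0, "ry": 0, "rz": 0},
    {"tx": 0.3, "ty": 0, "tz": 0, "rx": 0, "ry": 0, "rz": 0},
    {"tx": 0.3, "ty": 0, "tz": 0, "rx": 0, "ry": 0, "rz": 0},
    {"tx": 0.3, "ty": 0, "tz": 0.5, "rx": 0, "ry": 0, "rz": 0},
    {"tx": 0.3, "ty": 0, "tz": 1, "rx": 0, "ry": 0, "rz": 0}
  ]
}}

```text
time: 2.77
position: [0.5531, -0.2957, 0.1013]
tool_rot: [0.735, 0.678, 0.0, 0.001]
ft_force: [-0.4, 0.0, 0.5]
grip_width: 0.0294
```

Run:
```python
from h import *
plan(.5535,-.296,.046,-.075+np.pi/2)
```

```text
2.7667 [ 0.5531 -0.2957  0.1013] [7.348e-01 6.783e-01 1.000e-04 1.100e-03] [-0.669  0.68   1.528 -0.     0.931 -0.589] [-0.4  0.   0.5] 0.029446840976254777
delta cm [-0.02  0.04  5.53] rot [ 0.0018  0.0012 -0.0049]
```

{"name": "send_rows", "arguments": {
  "deltas": [
    {"tx": 0, "ty": 0, "tz": 1, "rx": 0, "ry": 0, "rz": 0},
    {"tx": 0, "ty": 0, "tz": 2.2, "rx": 0, "ry": 0, "rz": 0},
    {"tx": 0, "ty": 0, "tz": 3.4, "rx": 0, "ry": 0, "rz": 0},
    {"tx": 0, "ty": 0, "tz": 4.6, "rx": 0, "ry": 0, "rz": 0},
    {"tx": 0, "ty": 0, "tz": 5.5, "rx": 0, "ry": 0, "rz": 0}
  ]
}}

```text
time: 3.18
position: [0.5517, -0.2947, 0.0431]
tool_rot: [0.735, 0.678, -0.0, -0.001]
ft_force: [-0.1, 0.7, 0.9]
grip_width: 0.0268
```

{"name": "send_rows", "arguments": {
  "deltas": [
    {"tx": 0, "ty": 0, "tz": 0, "rx": 0, "ry": 0, "rz": 0},
    {"tx": 0, "ty": 0, "tz": 0, "rx": 0, "ry": 0, "rz": 0},
    {"tx": 0, "ty": 0, "tz": 0, "rx": 0, "ry": 0, "rz": 0},
    {"tx": 0, "ty": 0, "tz": 0, "rx": 0, "ry": 0, "rz": 0}
  ],
  "claw": 0.6
}}

```text
time: 3.52
position: [0.5527, -0.2955, 0.0459]
tool_rot: [0.735, 0.678, -0.0, 0.0]
ft_force: [0.2, -0.3, -4.0]
grip_width: 0.0103
```

Gripped at 10.3 mm. Pull along -tool y.

{"name": "send_rows", "arguments": {
  "deltas": [
    {"tx": 0, "ty": -1, "tz": 0, "rx": 0, "ry": 0, "rz": 0},
    {"tx": 0, "ty": -2.5, "tz": 0, "rx": 0, "ry": 0, "rz": 0},
    {"tx": 0, "ty": -4.5, "tz": 0, "rx": 0, "ry": 0, "rz": 0},
    {"tx": 0, "ty": -6.5, "tz": 0, "rx": 0, "ry": 0, "rz": 0},
    {"tx": 0, "ty": -8.5, "tz": 0, "rx": 0, "ry": 0, "rz": 0}
  ]
}}

```text
time: 3.93
position: [0.467, -0.2879, 0.0459]
tool_rot: [0.735, 0.678, 0.0, 0.0]
ft_force: [1.5, 1.0, -5.2]
grip_width: 0.0104
```

{"name": "send_rows", "arguments": {
  "deltas": [
    {"tx": 0, "ty": -2, "tz": 0, "rx": 0, "ry": 0, "rz": 0},
    {"tx": 0, "ty": -4, "tz": 0, "rx": 0, "ry": 0, "rz": 0},
    {"tx": 0, "ty": -5.5, "tz": 0, "rx": 0, "ry": 0, "rz": 0},
    {"tx": 0, "ty": -6.5, "tz": 0, "rx": 0, "ry": 0, "rz": 0},
    {"tx": 0, "ty": -6.8, "tz": 0, "rx": 0, "ry": 0, "rz": 0}
  ]
}}

```text
time: 4.35
position: [0.3979, -0.2818, 0.0458]
tool_rot: [0.735, 0.678, 0.0, -0.001]
ft_force: [1.7, 3.6, -2.2]
grip_width: 0.0102
```

{"name": "send_rows", "arguments": {
  "deltas": [
    {"tx": 0, "ty": -0.4, "tz": 0, "rx": 0, "ry": 0, "rz": 0},
    {"tx": 0, "ty": -0.7, "tz": 0, "rx": 0, "ry": 0, "rz": 0},
    {"tx": 0, "ty": -0.7, "tz": 0, "rx": 0, "ry": 0, "rz": 0}
  ]
}}

```text
time: 4.6
position: [0.3923, -0.2813, 0.0458]
tool_rot: [0.735, 0.678, 0.0, -0.001]
ft_force: [0.4, 5.0, 1.9]
grip_width: 0.01
```

Pulled 161 mm. Release and lift.

{"name": "send_rows", "arguments": {
  "deltas": [
    {"tx": 0, "ty": 0, "tz": 0, "rx": 0, "ry": 0, "rz": 0},
    {"tx": 0, "ty": 0, "tz": 0, "rx": 0, "ry": 0, "rz": 0},
    {"tx": 0, "ty": 0, "tz": 0, "rx": 0, "ry": 0, "rz": 0},
    {"tx": 0, "ty": 0, "tz": -0.5, "rx": 0, "ry": 0, "rz": 0},
    {"tx": 0, "ty": 0, "tz": -2, "rx": 0, "ry": 0, "rz": 0}
  ],
  "claw": 2.6
}}

```text
time: 5.02
position: [0.3929, -0.2825, 0.0648]
tool_rot: [0.735, 0.678, -0.0, -0.001]
ft_force: [-0.2, -0.4, 0.6]
grip_width: 0.0249
```

{"name": "send_rows", "arguments": {
  "deltas": [
    {"tx": 0, "ty": 0, "tz": -3, "rx": 0, "ry": 0, "rz": 0},
    {"tx": 0, "ty": 0, "tz": -7, "rx": 0, "ry": 0, "rz": 0},
    {"tx": 0, "ty": 0, "tz": -11, "rx": 0, "ry": 0, "rz": 0},
    {"tx": 0, "ty": 0, "tz": -14, "rx": 0, "ry": 0, "rz": 0},
    {"tx": 0, "ty": 0, "tz": -14, "rx": 0, "ry": 0, "rz": 0}
  ]
}}

```text
time: 5.43
position: [0.3964, -0.2863, 0.2121]
tool_rot: [0.735, 0.678, -0.0, 0.008]
ft_force: [1.2, -0.6, 0.6]
grip_width: 0.0262
```

Run:
```python
from h import *
o=st();w=robot.camera('wrist');save(w,'w4');t=robot.camera('top');save(t,'top1')
for n in ['drawer_floor','unit_drawer0_handle']:
  for c,cn in ((w,'wrist'),(t,'top')):
    for d in robot.tip_of(n,cn): print(n,cn,d['p'],d['xy'],np.round(world(c,*d['xy'],z=.062 if 'h' in n else .022,obs=o),4))
W=cloud(t)
m=(W[...,2]>.015)&(W[...,2]<.032)&(W[...,0]>.38)&(W[...,0]<.65)&(W[...,1]>-.45)&(W[...,1]<-.15)
P=W[m];print(len(P),cv2.minAreaRect(P[:,:2].astype(np.float32)))
# tall stuff near bottles
plan(.569,.265,.12,np.pi/2)
```

```text
5.4333 [ 0.3964 -0.2863  0.2121] [ 7.347e-01  6.784e-01 -3.000e-04  7.700e-03] [-0.854  0.354  1.789 -0.     0.983 -0.775] [ 1.2 -0.6  0.6] 0.026202346311540985
drawer_floor wrist 0.82 [410.1, 206.8] [ 0.4919 -0.2923  0.022 ]
drawer_floor top 0.56 [510.9, 311.0] [ 0.4969 -0.2886  0.022 ]
drawer_floor top 0.17 [514.5, 372.4] [ 0.382  -0.2906  0.022 ]
unit_drawer0_handle wrist 0.87 [314.4, 215.0] [ 0.3931 -0.2841  0.062 ]
unit_drawer0_handle top 0.97 [515.2, 374.4] [ 0.3859 -0.2753  0.062 ]
unit_drawer0_handle top 0.44 [311.7, 282.1] [0.5555 0.0872 0.062 ]
unit_drawer0_handle top 0.21 [331.7, 178.9] [0.7463 0.0486 0.062 ]
9025 ((0.5348310470581055, -0.2846403419971466), (0.23216849565505981, 0.2130855768918991), 85.58816528320312)
5.7333 [ 0.3923 -0.2818  0.2041] [ 0.7348  0.6783  0.     -0.0017] [-0.855  0.366  1.799 -0.     0.98  -0.775] [-0.9 -0.1  0.1] 0.026185739819944476
delta cm [55.9  13.26  8.51] rot [-0.0024 -0.0024 -0.08  ]
```

View pics/top1.png

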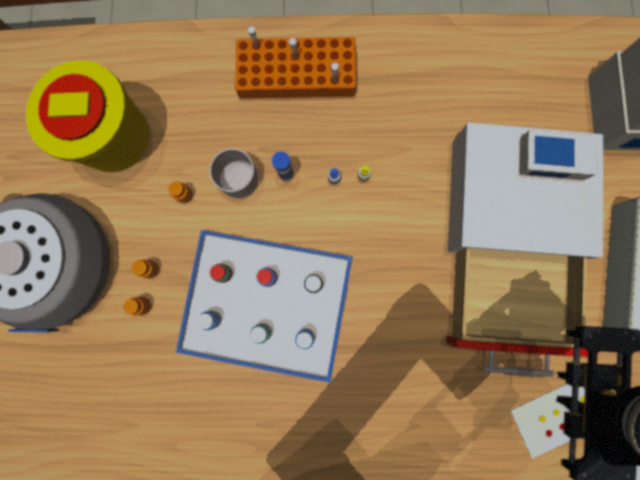

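Drawer is open; its floor spans rows 255–340 at columns 465–580 in the top view. Go to the green reject with the jaw turned to the unit's y.

{"name": "send_rows", "arguments": {
  "deltas": [
    {"tx": 18, "ty": 4, "tz": 0, "rx": 0, "ry": 0, "rz": 0.6},
    {"tx": 18, "ty": 4, "tz": 0, "rx": 0, "ry": 0, "rz": 0.6},
    {"tx": 18, "ty": 4, "tz": 0, "rx": 0, "ry": 0, "rz": 0.6},
    {"tx": 18, "ty": 4, "tz": 0, "rx": 0, "ry": 0, "rz": 0.6},
    {"tx": 18, "ty": 4, "tz": 0, "rx": 0, "ry": 0, "rz": 0.6}
  ],
  "claw": 5.6
}}

```text
time: 6.15
position: [0.4456, -0.1087, 0.2041]
tool_rot: [0.892, 0.451, -0.001, -0.001]
ft_force: [0.5, -0.7, 0.4]
grip_width: 0.0508
```

Run:
```python
from h import *
plan(.571,.2655,.17,-.075)
```

```text
6.15 [ 0.4456 -0.1087  0.2041] [ 0.8924  0.4512 -0.001  -0.0014] [-0.484  0.335  1.855  0.     0.956  0.151] [ 0.5 -0.7  0.4] 0.05079439357706253
delta cm [ 37.57 -12.08   3.43] rot [-0.0029  0.0021  1.0112]
```

{"name": "send_rows", "arguments": {
  "deltas": [
    {"tx": 18.5, "ty": -6, "tz": 1.5, "rx": 0, "ry": 0, "rz": 0.6},
    {"tx": 18.5, "ty": -6, "tz": 1.5, "rx": 0, "ry": 0, "rz": 0.6},
    {"tx": 18.5, "ty": -6, "tz": 1.5, "rx": 0, "ry": 0, "rz": 0.6},
    {"tx": 18.5, "ty": -6, "tz": 1.5, "rx": 0, "ry": 0, "rz": 0.6},
    {"tx": 18.5, "ty": -6, "tz": 1.5, "rx": 0, "ry": 0, "rz": 0.6}
  ]
}}

```text
time: 6.57
position: [0.5011, 0.0599, 0.1901]
tool_rot: [0.98, 0.199, -0.002, -0.0]
ft_force: [0.6, -0.1, 0.2]
grip_width: 0.056
```

Run:
```python
from h import *
plan(.571,.2655,.17,-.075)
```

```text
6.5667 [0.5011 0.0599 0.1901] [ 9.800e-01  1.992e-01 -1.600e-03 -4.000e-04] [-0.103  0.414  1.763 -0.     0.968  1.067] [ 0.6 -0.1  0.2] 0.05600797280403611
delta cm [ 14.47 -16.2    1.99] rot [-0.0007  0.0033  0.4761]
```

{"name": "send_rows", "arguments": {
  "deltas": [
    {"tx": 14.4, "ty": -16, "tz": 2, "rx": 0, "ry": 0, "rz": 0.45},
    {"tx": 14.4, "ty": -16, "tz": 2, "rx": 0, "ry": 0, "rz": 0.45},
    {"tx": 14.4, "ty": -16, "tz": 2, "rx": 0, "ry": 0, "rz": 0.45},
    {"tx": 14.4, "ty": -16, "tz": 2, "rx": 0, "ry": 0, "rz": 0.45},
    {"tx": 14.4, "ty": -16, "tz": 2, "rx": 0, "ry": 0, "rz": 0.45}
  ]
}}

```text
time: 6.98
position: [0.5641, 0.2461, 0.1713]
tool_rot: [1.0, -0.024, -0.002, 0.001]
ft_force: [1.1, -0.6, -0.1]
grip_width: 0.0558
```

{"name": "send_rows", "arguments": {
  "deltas": [
    {"tx": 0, "ty": 0, "tz": 0, "rx": 0, "ry": 0, "rz": 0},
    {"tx": 0, "ty": 0, "tz": 0, "rx": 0, "ry": 0, "rz": 0}
  ]
}}

```text
time: 7.15
position: [0.5638, 0.2462, 0.1711]
tool_rot: [1.0, -0.02, -0.002, 0.001]
ft_force: [0.6, -0.5, -0.5]
grip_width: 0.0558
```

Run:
```python
from h import *
o=st();w=robot.camera('wrist');save(w,'w5');W=cloud(w,o)
for d in robot.tip_of('reject_b','wrist'): print(d['p'],d['xy'],np.round(world(w,*d['xy'],z=.006,obs=o),4))
m=(W[...,2]>.055)&(W[...,2]<.066)
n,l,s,c=cv2.connectedComponentsWithStats(m.astype(np.uint8))
for k in range(1,n):
    if s[k,4]>150:
        P=W[l==k]; print(s[k,4],c[k],P.mean(0),(P.max(0)+P.min(0))/2,P.max(0)-P.min(0))
plan(.571,.2655,.015,-.075)
```

```text
7.15 [0.5638 0.2462 0.1711] [ 9.998e-01 -1.970e-02 -1.800e-03  6.000e-04] [ 0.23   0.576  1.505 -0.     1.064  1.841] [ 0.6 -0.5 -0.5] 0.0558023642405751
0.92 [142.2, 267.9] [0.5162 0.427  0.006 ]
0.86 [395.1, 208.4] [0.5674 0.1721 0.006 ]
0.83 [299.1, 205.0] [0.5743 0.2642 0.006 ]
0.7 [149.0, 197.6] [0.5874 0.4079 0.006 ]
0.62 [192.5, 25.0] [0.7336 0.3467 0.006 ]
395 [168.08607595   8.93417722] [0.7300712  0.34739737 0.05561361] [0.72872073 0.34713507 0.05618807] [0.01604532 0.02744058 0.00237218]
290 [320.68965517   5.60344828] [0.72551373 0.23797538 0.06037564] [0.72751088 0.23718229 0.06047099] [0.00843743 0.04479757 0.01092087]
1833 [ 17.2193126  206.43371522] [0.59221284 0.4917463  0.06044544] [0.59380558 0.49429863 0.06050356] [0.1071705  0.01904063 0.01099198]
530 [115.95660377 210.20377358] [0.58529921 0.41230343 0.05562769] [0.58490144 0.41265674 0.05617315] [0.02641391 0.02658514 0.00234593]
980 [298.03877551 215.57959184] [0.57583678 0.26194651 0.06096377] [0.57526066 0.2621184  0.05903185] [0.02825388 0.02788514 0.00800732]
962 [405.66424116 221.51871102] [0.56749055 0.17513805 0.06086492] [0.56666593 0.17467902 0.05907318] [0.02868846 0.0277195  0.00789846]
1002 [511.24251497 233.06287425] [0.55426254 0.08729618 0.06064426] [0.55367222 0.08635728 0.05922926] [0.02847568 0.02926919 0.00835573]
219 [381.52968037 340.03652968] [0.45939407 0.19371175 0.0610607 ] [0.45848888 0.19302919 0.05915831] [0.02155518 0.01247296 0.00737162]
7.25 [0.5634 0.2437 0.1719] [ 9.998e-01 -2.150e-02 -1.900e-03  8.000e-04] [ 2.270e-01  5.730e-01  1.508e+00 -1.000e-03  1.065e+00  1.841e+00] [ 0.1 -0.2  0.8] 0.0561180325082066
delta cm [ 0.72 -2.24 15.69] rot [0.0017 0.0037 0.032 ]
```

View pics/w5.png

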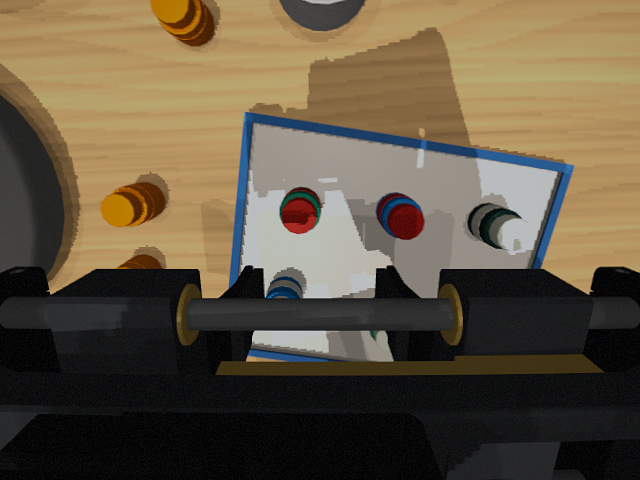

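Wrist view: green reject's red cap at (300,212), blue reject's at (405,220). Use green ≈ (0.5745, 0.263).

{"name": "send_rows", "arguments": {
  "deltas": [
    {"tx": 1.0, "ty": -1.9, "tz": 2, "rx": 0, "ry": 0, "rz": 0.03},
    {"tx": 1.0, "ty": -1.9, "tz": 5, "rx": 0, "ry": 0, "rz": 0.03},
    {"tx": 1.0, "ty": -1.9, "tz": 7, "rx": 0, "ry": 0, "rz": 0.03},
    {"tx": 1.0, "ty": -1.9, "tz": 7, "rx": 0, "ry": 0, "rz": 0.03},
    {"tx": 1.0, "ty": -1.9, "tz": 7, "rx": 0, "ry": 0, "rz": 0.03}
  ],
  "claw": 6.4
}}

```text
time: 7.67
position: [0.5744, 0.261, 0.1025]
tool_rot: [0.999, -0.038, -0.002, 0.001]
ft_force: [0.2, 0.1, -0.6]
grip_width: 0.0642
```

Run:
```python
from h import *
o=st();w=robot.camera('wrist');save(w,'w6');W=cloud(w,o)
m=(W[...,2]>.055)&(W[...,2]<.066)
n,l,s,c=cv2.connectedComponentsWithStats(m.astype(np.uint8))
for k in range(1,n):
    if s[k,4]>150:
        P=W[l==k]; print(s[k,4],c[k],P.mean(0),(P.max(0)+P.min(0))/2,P.max(0)-P.min(0))
plan(.5745,.263,.015,-.075)
```

```text
7.6667 [0.5744 0.261  0.1025] [ 9.993e-01 -3.780e-02 -2.000e-03  7.000e-04] [ 0.25   0.684  1.512 -0.     0.949  1.896] [ 0.2  0.1 -0.6] 0.06423648676200928
1617 [315.92207792 254.23500309] [0.57628664 0.2620846  0.06095973] [0.57527539 0.26242824 0.05917595] [0.02853655 0.02842259 0.00817155]
797 [ 82.93726474 253.15056462] [0.58642934 0.41224714 0.05561049] [0.58681925 0.41231852 0.05620524] [0.02465053 0.02754876 0.00240692]
1508 [453.87002653 255.25464191] [0.56895317 0.17612291 0.06073354] [0.56695737 0.17484714 0.05916214] [0.02832721 0.02881924 0.00832334]
1187 [587.68744735 261.8694187 ] [0.55756487 0.08927769 0.06038606] [0.55462668 0.0859862  0.05913849] [0.02637276 0.03043625 0.0082177 ]
7.7167 [0.5758 0.2616 0.104 ] [ 9.993e-01 -3.770e-02 -2.000e-04  1.000e-04] [ 0.25   0.683  1.51  -0.     0.949  1.896] [-1.   0.6 -0.3] 0.06391342069958238
delta cm [-0.13 -0.14  8.9 ] rot [ 0.0003  0.0004 -0.0004]
```

View pics/w6.png

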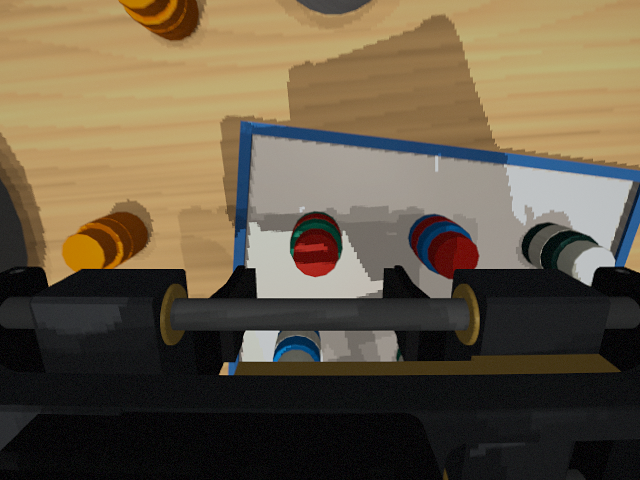

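{"name": "send_rows", "arguments": {
  "deltas": [
    {"tx": 0, "ty": -0.1, "tz": 2, "rx": 0, "ry": 0, "rz": 0},
    {"tx": 0, "ty": -0.1, "tz": 4, "rx": 0, "ry": 0, "rz": 0},
    {"tx": 0, "ty": -0.1, "tz": 6, "rx": 0, "ry": 0, "rz": 0},
    {"tx": 0, "ty": -0.1, "tz": 7.8, "rx": 0, "ry": 0, "rz": 0},
    {"tx": 0, "ty": -0.1, "tz": 8.8, "rx": 0, "ry": 0, "rz": 0}
  ]
}}

```text
time: 8.13
position: [0.5762, 0.2633, 0.0158]
tool_rot: [0.999, -0.037, 0.0, -0.0]
ft_force: [-0.9, -0.4, -0.4]
grip_width: 0.064
```

{"name": "send_rows", "arguments": {
  "deltas": [
    {"tx": 0, "ty": 0, "tz": 0, "rx": 0, "ry": 0, "rz": 0},
    {"tx": 0, "ty": 0, "tz": 0, "rx": 0, "ry": 0, "rz": 0},
    {"tx": 0, "ty": 0, "tz": 0, "rx": 0, "ry": 0, "rz": 0},
    {"tx": 0, "ty": 0, "tz": 0, "rx": 0, "ry": 0, "rz": 0},
    {"tx": 0, "ty": 0, "tz": 0, "rx": 0, "ry": 0, "rz": 0}
  ],
  "claw": 2.8,
  "squeeze": 15
}}

```text
time: 8.55
position: [0.5766, 0.2642, 0.017]
tool_rot: [0.999, -0.037, 0.001, -0.0]
ft_force: [-1.0, 0.4, -0.2]
grip_width: 0.0384
```

{"name": "send_rows", "arguments": {
  "deltas": [
    {"tx": 0, "ty": 0, "tz": 0, "rx": 0, "ry": 0, "rz": 0},
    {"tx": 0, "ty": 0, "tz": 0, "rx": 0, "ry": 0, "rz": 0},
    {"tx": 0, "ty": 0, "tz": 0, "rx": 0, "ry": 0, "rz": 0}
  ]
}}

```text
time: 8.8
position: [0.5764, 0.2641, 0.0168]
tool_rot: [0.999, -0.037, 0.001, -0.0]
ft_force: [-0.5, -1.3, 7.0]
grip_width: 0.0356
```

{"name": "send_rows", "arguments": {
  "deltas": [
    {"tx": 0, "ty": 0, "tz": -1, "rx": 0, "ry": 0, "rz": 0},
    {"tx": 0, "ty": 0, "tz": -4, "rx": 0, "ry": 0, "rz": 0},
    {"tx": 0, "ty": 0, "tz": -8, "rx": 0, "ry": 0, "rz": 0},
    {"tx": 0, "ty": 0, "tz": -12, "rx": 0, "ry": 0, "rz": 0},
    {"tx": 0, "ty": 0, "tz": -14, "rx": 0, "ry": 0, "rz": 0}
  ]
}}

```text
time: 9.22
position: [0.5777, 0.2647, 0.1607]
tool_rot: [0.999, -0.037, 0.003, -0.001]
ft_force: [1.7, -0.1, -0.9]
grip_width: 0.0356
```

Run:
```python
from h import *
plan(.505,-.245,.16,-.075)
```

```text
9.2167 [0.5777 0.2647 0.1607] [ 0.9993 -0.0367  0.0033 -0.0011] [0.254 0.61  1.469 0.    1.056 1.898] [ 1.7 -0.1 -0.9] 0.035592745382071966
delta cm [-3.52 51.37 -0.08] rot [-0.0024 -0.0066  0.0017]
```

Held (35.6 mm). TCP sits 11 mm above the bottle base. Carry to the drawer.

{"name": "send_rows", "arguments": {
  "deltas": [
    {"tx": -0.3, "ty": 2, "tz": 0, "rx": 0, "ry": 0, "rz": 0},
    {"tx": -0.6, "ty": 5, "tz": 0, "rx": 0, "ry": 0, "rz": 0},
    {"tx": -0.9, "ty": 9, "tz": 0, "rx": 0, "ry": 0, "rz": 0},
    {"tx": -1.2, "ty": 13, "tz": 0, "rx": 0, "ry": 0, "rz": 0},
    {"tx": -1.5, "ty": 17, "tz": 0, "rx": 0, "ry": 0, "rz": 0}
  ]
}}

```text
time: 9.63
position: [0.5474, 0.0944, 0.156]
tool_rot: [0.999, -0.036, 0.0, 0.0]
ft_force: [1.3, -0.2, -0.5]
grip_width: 0.0354
```

{"name": "send_rows", "arguments": {
  "deltas": [
    {"tx": -0.2, "ty": 4, "tz": 0, "rx": 0, "ry": 0, "rz": 0},
    {"tx": -0.5, "ty": 8, "tz": 0, "rx": 0, "ry": 0, "rz": 0},
    {"tx": -0.8, "ty": 12, "tz": 0, "rx": 0, "ry": 0, "rz": 0},
    {"tx": -1.1, "ty": 16, "tz": 0, "rx": 0, "ry": 0, "rz": 0},
    {"tx": -1.3, "ty": 20, "tz": 0, "rx": 0, "ry": 0, "rz": 0}
  ]
}}

```text
time: 10.05
position: [0.5195, -0.1045, 0.156]
tool_rot: [0.999, -0.037, -0.0, -0.0]
ft_force: [0.4, 0.5, -0.6]
grip_width: 0.0355
```

{"name": "send_rows", "arguments": {
  "deltas": [
    {"tx": -0.2, "ty": 4, "tz": 0, "rx": 0, "ry": 0, "rz": 0},
    {"tx": -0.4, "ty": 7.5, "tz": 0, "rx": 0, "ry": 0, "rz": 0},
    {"tx": -0.6, "ty": 10.5, "tz": 0, "rx": 0, "ry": 0, "rz": 0},
    {"tx": -0.7, "ty": 12.5, "tz": 0, "rx": 0, "ry": 0, "rz": 0},
    {"tx": -0.7, "ty": 13.5, "tz": 0, "rx": 0, "ry": 0, "rz": 0}
  ]
}}

```text
time: 10.47
position: [0.5033, -0.2401, 0.156]
tool_rot: [0.999, -0.038, 0.0, 0.001]
ft_force: [1.0, -0.6, -0.6]
grip_width: 0.0356
```

Run:
```python
from h import *
o=st();t=robot.camera('top');save(t,'top2');w=robot.camera('wrist');save(w,'w7')
plan(.505,-.245,.034,-.075)
```

```text
10.4667 [ 0.5033 -0.2401  0.156 ] [ 9.993e-01 -3.830e-02  4.000e-04  6.000e-04] [-6.450e-01  5.250e-01  1.669e+00 -1.000e-03  9.450e-01  1.002e+00] [ 1.  -0.6 -0.6] 0.03564115498682407
10.5667 [ 0.5036 -0.2385  0.1558] [ 9.993e-01 -3.800e-02  3.000e-04  1.000e-04] [-0.643  0.525  1.67   0.     0.945  1.004] [-0.2  1.4 -0.5] 0.03522896450075436
delta cm [ 0.18  0.63 12.18] rot [ 0.0003 -0.0006 -0.0011]
```

View pics/w7.png

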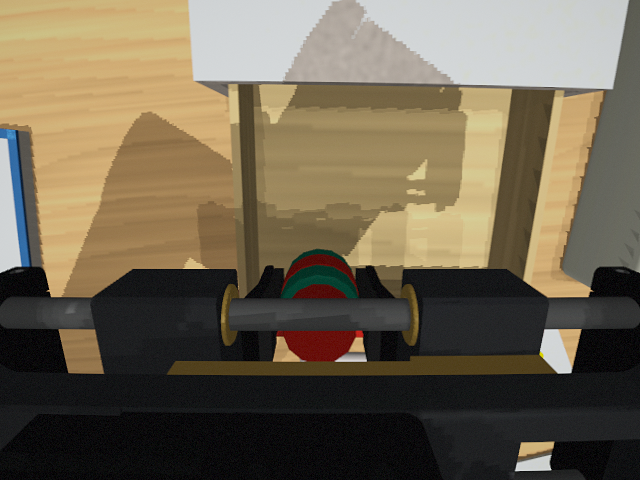

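Wrist view: red cap and band upright between the jaws at (320,310), left drawer wall at columns 240–258. Shift a little right and lower.

{"name": "send_rows", "arguments": {
  "deltas": [
    {"tx": 0.5, "ty": 1.0, "tz": 2, "rx": 0, "ry": 0, "rz": 0},
    {"tx": 0.5, "ty": 1.0, "tz": 4.5, "rx": 0, "ry": 0, "rz": 0},
    {"tx": 0.5, "ty": 1.0, "tz": 6.5, "rx": 0, "ry": 0, "rz": 0},
    {"tx": 0.5, "ty": 1.0, "tz": 8, "rx": 0, "ry": 0, "rz": 0},
    {"tx": 0.5, "ty": 1.0, "tz": 9, "rx": 0, "ry": 0, "rz": 0}
  ]
}}

```text
time: 10.98
position: [0.5071, -0.2446, 0.064]
tool_rot: [0.999, -0.036, -0.001, -0.001]
ft_force: [-0.5, -0.1, -0.7]
grip_width: 0.0353
```

{"name": "send_rows", "arguments": {
  "deltas": [
    {"tx": 0, "ty": 0, "tz": 1, "rx": 0, "ry": 0, "rz": 0},
    {"tx": 0, "ty": 0, "tz": 2, "rx": 0, "ry": 0, "rz": 0},
    {"tx": 0, "ty": 0, "tz": 2.7, "rx": 0, "ry": 0, "rz": 0},
    {"tx": 0, "ty": 0, "tz": 3.0, "rx": 0, "ry": 0, "rz": 0},
    {"tx": 0, "ty": 0, "tz": 3.0, "rx": 0, "ry": 0, "rz": 0}
  ]
}}

```text
time: 11.4
position: [0.5078, -0.2471, 0.0351]
tool_rot: [0.999, -0.037, -0.0, -0.0]
ft_force: [0.6, -0.2, -0.7]
grip_width: 0.0356
```

{"name": "send_rows", "arguments": {
  "deltas": [
    {"tx": 0, "ty": 0, "tz": 0.1, "rx": 0, "ry": 0, "rz": 0},
    {"tx": 0, "ty": 0, "tz": 0.15, "rx": 0, "ry": 0, "rz": 0},
    {"tx": 0, "ty": 0, "tz": 0.2, "rx": 0, "ry": 0, "rz": 0}
  ]
}}

```text
time: 11.65
position: [0.5082, -0.2478, 0.0341]
tool_rot: [0.999, -0.037, 0.0, 0.0]
ft_force: [0.0, -0.7, -0.9]
grip_width: 0.0357
```

{"name": "send_rows", "arguments": {
  "deltas": [
    {"tx": 0, "ty": 0, "tz": 0.1, "rx": 0, "ry": 0, "rz": 0},
    {"tx": 0, "ty": 0, "tz": 0.15, "rx": 0, "ry": 0, "rz": 0},
    {"tx": 0, "ty": 0, "tz": 0.15, "rx": 0, "ry": 0, "rz": 0}
  ]
}}

```text
time: 11.9
position: [0.5082, -0.2477, 0.0328]
tool_rot: [0.999, -0.037, 0.0, 0.0]
ft_force: [-1.1, 0.5, 3.7]
grip_width: 0.0353
```

Contact (3.7 N). Release and lift.

{"name": "send_rows", "arguments": {
  "deltas": [
    {"tx": 0, "ty": 0, "tz": 0, "rx": 0, "ry": 0, "rz": 0},
    {"tx": 0, "ty": 0, "tz": 0, "rx": 0, "ry": 0, "rz": 0},
    {"tx": 0, "ty": 0, "tz": 0, "rx": 0, "ry": 0, "rz": 0},
    {"tx": 0, "ty": 0, "tz": 0, "rx": 0, "ry": 0, "rz": 0}
  ],
  "claw": 5.2
}}

```text
time: 12.23
position: [0.5078, -0.2474, 0.0319]
tool_rot: [0.999, -0.037, -0.0, -0.0]
ft_force: [0.2, 0.2, -0.7]
grip_width: 0.0503
```

{"name": "send_rows", "arguments": {
  "deltas": [
    {"tx": 0, "ty": 0, "tz": -1, "rx": 0, "ry": 0, "rz": 0},
    {"tx": 0, "ty": 0, "tz": -3, "rx": 0, "ry": 0, "rz": 0},
    {"tx": 0, "ty": 0, "tz": -6, "rx": 0, "ry": 0, "rz": 0},
    {"tx": 0, "ty": 0, "tz": -10, "rx": 0, "ry": 0, "rz": 0},
    {"tx": 0, "ty": 0, "tz": -13, "rx": 0, "ry": 0, "rz": 0}
  ]
}}

```text
time: 12.65
position: [0.5082, -0.2476, 0.1648]
tool_rot: [0.999, -0.037, 0.001, 0.0]
ft_force: [0.9, 0.5, -0.0]
grip_width: 0.0517
```

Run:
```python
from h import *
o=st();w=robot.camera('wrist');save(w,'w8')
plan(.567,.1745,.15,-.075)
```

```text
12.65 [ 0.5082 -0.2476  0.1648] [ 9.993e-01 -3.670e-02  6.000e-04  4.000e-04] [-0.651  0.522  1.643  0.     0.976  0.993] [ 0.9  0.5 -0. ] 0.05171404900912167
12.7 [ 0.5115 -0.2498  0.1706] [ 0.9993 -0.0365  0.0054  0.0037] [-0.651  0.514  1.637  0.     0.978  0.993] [ 1.  -1.4  3.3] 0.05196650823484489
delta cm [  2.42 -42.74   1.78] rot [ 0.007  -0.011   0.0019]
```

View pics/w8.png

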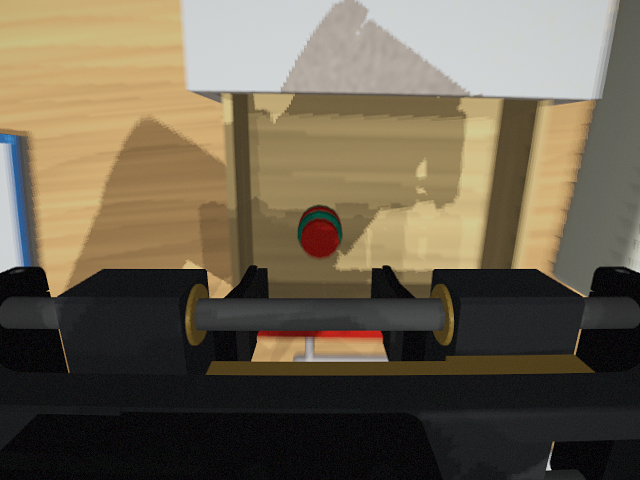

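Green stands upright in the drawer at (320,232). Go to the blue one.

{"name": "send_rows", "arguments": {
  "deltas": [
    {"tx": 0.3, "ty": -4, "tz": 0, "rx": 0, "ry": 0, "rz": 0},
    {"tx": 0.5, "ty": -8, "tz": 0, "rx": 0, "ry": 0, "rz": 0},
    {"tx": 0.8, "ty": -12, "tz": 0, "rx": 0, "ry": 0, "rz": 0},
    {"tx": 1.0, "ty": -16, "tz": 0, "rx": 0, "ry": 0, "rz": 0},
    {"tx": 1.2, "ty": -20, "tz": 0, "rx": 0, "ry": 0, "rz": 0}
  ],
  "claw": 6.4
}}

```text
time: 13.12
position: [0.5345, -0.0472, 0.1626]
tool_rot: [0.999, -0.037, 0.0, 0.0]
ft_force: [0.6, 0.6, 0.6]
grip_width: 0.0636
```

{"name": "send_rows", "arguments": {
  "deltas": [
    {"tx": 0.3, "ty": -4, "tz": 0, "rx": 0, "ry": 0, "rz": 0},
    {"tx": 0.5, "ty": -8, "tz": 0, "rx": 0, "ry": 0, "rz": 0},
    {"tx": 0.8, "ty": -12, "tz": 0, "rx": 0, "ry": 0, "rz": 0},
    {"tx": 1.0, "ty": -16, "tz": 0, "rx": 0, "ry": 0, "rz": 0},
    {"tx": 1.3, "ty": -19, "tz": 0, "rx": 0, "ry": 0, "rz": 0}
  ]
}}

```text
time: 13.53
position: [0.561, 0.1429, 0.1625]
tool_rot: [0.999, -0.036, 0.0, -0.0]
ft_force: [0.4, -0.3, -0.0]
grip_width: 0.0641
```

Run:
```python
from h import *
plan(.567,.1745,.10,-.075)
```

```text
13.5333 [0.561  0.1429 0.1625] [ 9.994e-01 -3.590e-02  0.000e+00 -4.000e-04] [5.600e-02 5.410e-01 1.610e+00 1.000e-03 9.910e-01 1.698e+00] [ 0.4 -0.3 -0. ] 0.06406617249879956
delta cm [ 0.37 -3.19  6.26] rot [-0.0007 -0.      0.0031]
```

{"name": "send_rows", "arguments": {
  "deltas": [
    {"tx": 0.4, "ty": -3.2, "tz": 1, "rx": 0, "ry": 0, "rz": 0},
    {"tx": 0.4, "ty": -3.2, "tz": 3, "rx": 0, "ry": 0, "rz": 0},
    {"tx": 0.4, "ty": -3.2, "tz": 5, "rx": 0, "ry": 0, "rz": 0},
    {"tx": 0.4, "ty": -3.2, "tz": 6, "rx": 0, "ry": 0, "rz": 0},
    {"tx": 0.4, "ty": -3.2, "tz": 6, "rx": 0, "ry": 0, "rz": 0}
  ]
}}

```text
time: 13.95
position: [0.5657, 0.1712, 0.0999]
tool_rot: [0.999, -0.037, -0.003, 0.0]
ft_force: [-0.4, -1.2, 0.2]
grip_width: 0.0643
```

Run:
```python
from h import *
o=st();w=robot.camera('wrist');save(w,'w9');W=cloud(w,o)
m=(W[...,2]>.055)&(W[...,2]<.066)
n,l,s,c=cv2.connectedComponentsWithStats(m.astype(np.uint8))
for k in range(1,n):
    if s[k,4]>350:
        P=W[l==k]; print(s[k,4],c[k],P.mean(0),(P.max(0)+P.min(0))/2)
plan(.567,.1745,.0165,-.075)
```

```text
13.95 [0.5657 0.1712 0.0999] [ 9.993e-01 -3.660e-02 -2.700e-03  4.000e-04] [ 0.105  0.646  1.619 -0.     0.882  1.749] [-0.4 -1.2  0.2] 0.06430228579684512
1660 [312.83855422 255.48072289] [0.56775045 0.17415942 0.0609297 ] [0.56704699 0.17416626 0.05932777]
1322 [452.02874433 262.08698941] [0.55696051 0.08832489 0.06067374] [0.55374606 0.08601653 0.05906175]
14.0 [0.5668 0.171  0.1012] [ 9.993e-01 -3.690e-02 -1.400e-03  2.000e-04] [ 0.104  0.645  1.617 -0.     0.883  1.749] [ 0.6 -0.6  0.2] 0.06403977959738381
delta cm [ 0.01 -0.35  8.47] rot [0.0005 0.0028 0.0012]
```

View pics/w9.png

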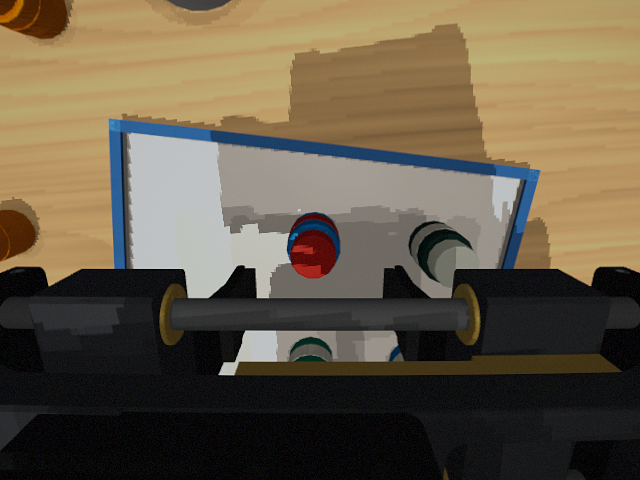

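Blue reject cap at (314,255), about 3 mm left of the jaw midline. Correct, descend, grip.

{"name": "send_rows", "arguments": {
  "deltas": [
    {"tx": 0, "ty": -0.3, "tz": 2, "rx": 0, "ry": 0, "rz": 0},
    {"tx": 0, "ty": -0.3, "tz": 4, "rx": 0, "ry": 0, "rz": 0},
    {"tx": 0, "ty": -0.3, "tz": 6, "rx": 0, "ry": 0, "rz": 0},
    {"tx": 0, "ty": -0.3, "tz": 7.6, "rx": 0, "ry": 0, "rz": 0},
    {"tx": 0, "ty": -0.3, "tz": 8.5, "rx": 0, "ry": 0, "rz": 0}
  ]
}}

```text
time: 14.42
position: [0.5682, 0.1736, 0.0167]
tool_rot: [0.999, -0.037, -0.0, 0.0]
ft_force: [-0.3, 0.7, -0.5]
grip_width: 0.0641
```

{"name": "send_rows", "arguments": {
  "deltas": [
    {"tx": 0, "ty": 0, "tz": 0, "rx": 0, "ry": 0, "rz": 0},
    {"tx": 0, "ty": 0, "tz": 0, "rx": 0, "ry": 0, "rz": 0},
    {"tx": 0, "ty": 0, "tz": 0, "rx": 0, "ry": 0, "rz": 0},
    {"tx": 0, "ty": 0, "tz": 0, "rx": 0, "ry": 0, "rz": 0},
    {"tx": 0, "ty": 0, "tz": 0, "rx": 0, "ry": 0, "rz": 0}
  ],
  "claw": 2.8
}}

```text
time: 14.83
position: [0.5689, 0.1744, 0.0183]
tool_rot: [0.999, -0.037, 0.001, -0.0]
ft_force: [0.3, 0.4, -0.2]
grip_width: 0.0389
```

{"name": "send_rows", "arguments": {
  "deltas": [
    {"tx": 0, "ty": 0, "tz": 0, "rx": 0, "ry": 0, "rz": 0},
    {"tx": 0, "ty": 0, "tz": 0, "rx": 0, "ry": 0, "rz": 0},
    {"tx": 0, "ty": 0, "tz": 0, "rx": 0, "ry": 0, "rz": 0}
  ]
}}

```text
time: 15.08
position: [0.5688, 0.1744, 0.0181]
tool_rot: [0.999, -0.037, 0.001, -0.0]
ft_force: [-0.9, -0.1, 5.5]
grip_width: 0.0357
```

{"name": "send_rows", "arguments": {
  "deltas": [
    {"tx": 0, "ty": 0, "tz": -1, "rx": 0, "ry": 0, "rz": 0},
    {"tx": 0, "ty": 0, "tz": -4, "rx": 0, "ry": 0, "rz": 0},
    {"tx": 0, "ty": 0, "tz": -8, "rx": 0, "ry": 0, "rz": 0},
    {"tx": 0, "ty": 0, "tz": -12, "rx": 0, "ry": 0, "rz": 0},
    {"tx": 0, "ty": 0, "tz": -14, "rx": 0, "ry": 0, "rz": 0}
  ]
}}

```text
time: 15.5
position: [0.57, 0.1747, 0.162]
tool_rot: [0.999, -0.037, 0.003, -0.001]
ft_force: [1.2, 0.5, -1.4]
grip_width: 0.0355
```

Run:
```python
from h import *
plan(.500,-.335,.155,-.075)
```

```text
15.5 [0.57   0.1747 0.162 ] [ 9.993e-01 -3.660e-02  3.300e-03 -5.000e-04] [0.11  0.56  1.571 0.    1.004 1.754] [ 1.2  0.5 -1.4] 0.03553177603261768
delta cm [-3.26 51.34  0.61] rot [-0.0013 -0.0065  0.0018]
```

{"name": "send_rows", "arguments": {
  "deltas": [
    {"tx": -0.2, "ty": 2, "tz": 0, "rx": 0, "ry": 0, "rz": 0},
    {"tx": -0.4, "ty": 5, "tz": 0, "rx": 0, "ry": 0, "rz": 0},
    {"tx": -0.7, "ty": 9, "tz": 0, "rx": 0, "ry": 0, "rz": 0},
    {"tx": -1.0, "ty": 13, "tz": 0, "rx": 0, "ry": 0, "rz": 0},
    {"tx": -1.2, "ty": 17, "tz": 0, "rx": 0, "ry": 0, "rz": 0}
  ]
}}

```text
time: 15.92
position: [0.5426, 0.0046, 0.1575]
tool_rot: [0.999, -0.036, -0.0, -0.0]
ft_force: [1.4, 0.7, -0.9]
grip_width: 0.036
```

{"name": "send_rows", "arguments": {
  "deltas": [
    {"tx": -0.2, "ty": 4, "tz": 0, "rx": 0, "ry": 0, "rz": 0},
    {"tx": -0.5, "ty": 8, "tz": 0, "rx": 0, "ry": 0, "rz": 0},
    {"tx": -0.8, "ty": 12, "tz": 0, "rx": 0, "ry": 0, "rz": 0},
    {"tx": -1.0, "ty": 16, "tz": 0, "rx": 0, "ry": 0, "rz": 0},
    {"tx": -1.2, "ty": 20, "tz": 0, "rx": 0, "ry": 0, "rz": 0}
  ]
}}

```text
time: 16.33
position: [0.516, -0.1945, 0.1575]
tool_rot: [0.999, -0.037, -0.0, -0.0]
ft_force: [0.8, 0.4, -0.6]
grip_width: 0.0355
```

{"name": "send_rows", "arguments": {
  "deltas": [
    {"tx": -0.2, "ty": 4, "tz": 0, "rx": 0, "ry": 0, "rz": 0},
    {"tx": -0.3, "ty": 8, "tz": 0, "rx": 0, "ry": 0, "rz": 0},
    {"tx": -0.4, "ty": 11, "tz": 0, "rx": 0, "ry": 0, "rz": 0},
    {"tx": -0.5, "ty": 13, "tz": 0, "rx": 0, "ry": 0, "rz": 0},
    {"tx": -0.5, "ty": 14, "tz": 0, "rx": 0, "ry": 0, "rz": 0}
  ]
}}

```text
time: 16.75
position: [0.5011, -0.3355, 0.1574]
tool_rot: [0.999, -0.038, 0.0, 0.001]
ft_force: [-0.4, 0.0, -0.4]
grip_width: 0.0355
```

{"name": "send_rows", "arguments": {
  "deltas": [
    {"tx": 0, "ty": 0, "tz": 0, "rx": 0, "ry": 0, "rz": 0},
    {"tx": 0, "ty": 0, "tz": 0, "rx": 0, "ry": 0, "rz": 0}
  ]
}}

```text
time: 16.92
position: [0.5013, -0.3313, 0.157]
tool_rot: [0.999, -0.037, -0.0, -0.001]
ft_force: [0.2, 0.6, -0.9]
grip_width: 0.0355
```

Run:
```python
from h import *
o=st();w=robot.camera('wrist');save(w,'w10')
plan(.500,-.335,.036,-.075)
```

```text
16.9167 [ 0.5013 -0.3313  0.157 ] [ 9.993e-01 -3.700e-02 -4.000e-04 -8.000e-04] [-7.700e-01  5.760e-01  1.556e+00  1.000e-03  1.011e+00  8.740e-01] [ 0.2  0.6 -0.9] 0.035515852035152166
16.9667 [ 0.5014 -0.3304  0.1569] [ 9.993e-01 -3.640e-02 -6.000e-04 -9.000e-04] [-7.690e-01  5.750e-01  1.557e+00  1.000e-03  1.011e+00  8.740e-01] [0.6 0.3 0.7] 0.035661787376891435
delta cm [-0.09  0.49 12.09] rot [-0.0018  0.0012  0.0022]
```

View pics/w10.png

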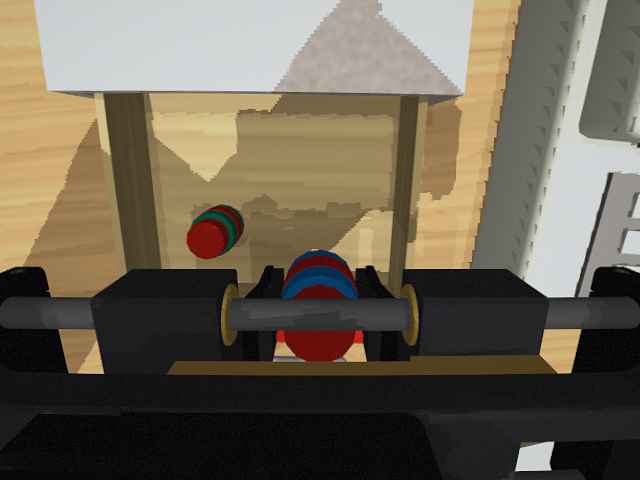

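Green stands at (215,232) in the drawer, blue is held with a clear gap to it and to the right wall. Check the appliance to the right against the gripper body before lowering.

Run:
```python
from h import *
t=robot.camera('top');W=cloud(t)
m=(W[...,0]>.44)&(W[...,0]<.57)&(W[...,1]<-.40)&(W[...,1]>-.60)&(W[...,2]>.03)&(W[...,2]<.3)
P=W[m]
for y in np.arange(-.6,-.4,.02):
    q=P[(P[:,1]>=y)&(P[:,1]<y+.02)]; print(round(y,2),len(q),q[:,2].max() if len(q) else 0)
s=robot.camera('side');W=cloud(s)
m=(W[...,0]>.42)&(W[...,0]<.57)&(W[...,1]<-.40)&(W[...,1]>-.60)&(W[...,2]>.01)&(W[...,2]<.3)
P=W[m]
for y in np.arange(-.6,-.4,.02):
    q=P[(P[:,1]>=y)&(P[:,1]<y+.02)]; print(round(y,2),len(q),q[:,2].max() if len(q) else 0)
```

```text
-0.6 0 0
-0.58 0 0
-0.56 0 0
-0.54 0 0
-0.52 2 0.0869645694659358
-0.5 388 0.0914059478015724
-0.48 0 0
-0.46 0 0
-0.44 0 0
-0.42 203 0.080209408329986
-0.6 160 0.1375136851925113
-0.58 179 0.1360895372057627
-0.56 188 0.13318753714163376
-0.54 193 0.12915943283878198
-0.52 211 0.09589561065605476
-0.5 658 0.09195727690487528
-0.48 536 0.08960156891640735
-0.46 0 0
-0.44 7 0.27033939881989255
-0.42 311 0.27131827556182314
```

Appliance starts at y≈-0.48, gripper body ends at about -0.43: clear. Lower.

{"name": "send_rows", "arguments": {
  "deltas": [
    {"tx": 0, "ty": 0, "tz": 2, "rx": 0, "ry": 0, "rz": 0},
    {"tx": 0, "ty": 0, "tz": 4.5, "rx": 0, "ry": 0, "rz": 0},
    {"tx": 0, "ty": 0, "tz": 6.5, "rx": 0, "ry": 0, "rz": 0},
    {"tx": 0, "ty": 0, "tz": 8, "rx": 0, "ry": 0, "rz": 0},
    {"tx": 0, "ty": 0, "tz": 9, "rx": 0, "ry": 0, "rz": 0}
  ]
}}

```text
time: 17.48
position: [0.5012, -0.3298, 0.0654]
tool_rot: [0.999, -0.036, -0.001, -0.001]
ft_force: [-0.1, -0.1, -0.6]
grip_width: 0.0358
```

{"name": "send_rows", "arguments": {
  "deltas": [
    {"tx": 0, "ty": 0, "tz": 1, "rx": 0, "ry": 0, "rz": 0},
    {"tx": 0, "ty": 0, "tz": 2, "rx": 0, "ry": 0, "rz": 0},
    {"tx": 0, "ty": 0, "tz": 2.7, "rx": 0, "ry": 0, "rz": 0},
    {"tx": 0, "ty": 0, "tz": 3.1, "rx": 0, "ry": 0, "rz": 0},
    {"tx": 0, "ty": 0, "tz": 3.1, "rx": 0, "ry": 0, "rz": 0}
  ]
}}

```text
time: 17.9
position: [0.5015, -0.3319, 0.0354]
tool_rot: [0.999, -0.037, -0.0, -0.0]
ft_force: [0.5, 0.8, -0.9]
grip_width: 0.0357
```

{"name": "send_rows", "arguments": {
  "deltas": [
    {"tx": 0, "ty": 0, "tz": 0.05, "rx": 0, "ry": 0, "rz": 0},
    {"tx": 0, "ty": 0, "tz": 0.1, "rx": 0, "ry": 0, "rz": 0},
    {"tx": 0, "ty": 0, "tz": 0.15, "rx": 0, "ry": 0, "rz": 0}
  ]
}}

```text
time: 18.15
position: [0.502, -0.3326, 0.0352]
tool_rot: [0.999, -0.037, 0.001, 0.0]
ft_force: [-0.2, 0.7, -0.4]
grip_width: 0.0353
```

{"name": "send_rows", "arguments": {
  "deltas": [
    {"tx": 0, "ty": 0, "tz": 0.1, "rx": 0, "ry": 0, "rz": 0},
    {"tx": 0, "ty": 0, "tz": 0.15, "rx": 0, "ry": 0, "rz": 0},
    {"tx": 0, "ty": 0, "tz": 0.15, "rx": 0, "ry": 0, "rz": 0}
  ]
}}

```text
time: 18.4
position: [0.502, -0.3326, 0.0341]
tool_rot: [0.999, -0.037, 0.0, 0.0]
ft_force: [-0.5, 1.0, 5.4]
grip_width: 0.0358
```

Contact (5.4 N). Release and lift.

{"name": "send_rows", "arguments": {
  "deltas": [
    {"tx": 0, "ty": 0, "tz": 0, "rx": 0, "ry": 0, "rz": 0},
    {"tx": 0, "ty": 0, "tz": 0, "rx": 0, "ry": 0, "rz": 0},
    {"tx": 0, "ty": 0, "tz": 0, "rx": 0, "ry": 0, "rz": 0},
    {"tx": 0, "ty": 0, "tz": 0, "rx": 0, "ry": 0, "rz": 0}
  ],
  "claw": 5.2
}}

```text
time: 18.73
position: [0.5016, -0.3321, 0.0329]
tool_rot: [0.999, -0.037, -0.0, -0.0]
ft_force: [-0.2, 0.4, 0.5]
grip_width: 0.0502
```

{"name": "send_rows", "arguments": {
  "deltas": [
    {"tx": 0, "ty": 0, "tz": -1, "rx": 0, "ry": 0, "rz": 0},
    {"tx": 0, "ty": 0, "tz": -3, "rx": 0, "ry": 0, "rz": 0},
    {"tx": 0, "ty": 0, "tz": -6, "rx": 0, "ry": 0, "rz": 0},
    {"tx": 0, "ty": 0, "tz": -10, "rx": 0, "ry": 0, "rz": 0},
    {"tx": 0, "ty": 0, "tz": -14, "rx": 0, "ry": 0, "rz": 0}
  ]
}}

```text
time: 19.15
position: [0.501, -0.3315, 0.1742]
tool_rot: [0.999, -0.037, -0.001, -0.001]
ft_force: [0.6, -1.1, 0.4]
grip_width: 0.0522
```

{"name": "send_rows", "arguments": {
  "deltas": [
    {"tx": 0, "ty": 0, "tz": -3, "rx": 0, "ry": 0, "rz": 0},
    {"tx": 0, "ty": 0, "tz": -6, "rx": 0, "ry": 0, "rz": 0},
    {"tx": 0, "ty": 0, "tz": -6, "rx": 0, "ry": 0, "rz": 0},
    {"tx": 0, "ty": 0, "tz": -6, "rx": 0, "ry": 0, "rz": 0}
  ]
}}

```text
time: 19.48
position: [0.5026, -0.333, 0.236]
tool_rot: [0.999, -0.037, 0.002, 0.002]
ft_force: [-0.3, -0.1, -0.4]
grip_width: 0.0521
```

Run:
```python
from h import *
o=st();w=robot.camera('wrist');save(w,'w11');s=robot.camera('side');save(s,'side3')
cv2.imwrite('pics/fin.png',cv2.resize(np.hstack([w['color'],s['color']])[:,:,::-1],(800,300)))
st()
```

```text
19.4833 [ 0.5026 -0.333   0.236 ] [ 0.9993 -0.0367  0.0021  0.0019] [-0.77   0.48   1.48   0.     1.176  0.874] [-0.3 -0.1 -0.4] 0.052052700989555924
19.5833 [ 0.5009 -0.3315  0.2325] [ 9.993e-01 -3.670e-02 -7.000e-04 -6.000e-04] [-0.77   0.484  1.483 -0.     1.176  0.874] [ 0.  -1.  -0.7] 0.05197786771776425
```

View pics/fin.png

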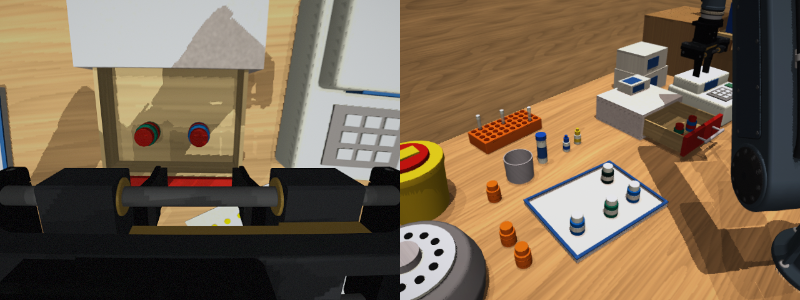

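Both rejects stand upright in the open drawer, at (147,133) and (199,133) in the left half. The four white-capped bottles are still on the tray, the other things look untouched, and the gripper is clear above.

Run:
```python
from rig import robot
print(robot.hand_in())
```

```text
the job is handed in; nothing more can be done
None
```

I pulled the red-fronted drawer open about 161 mm by its handle and let go of it. I then moved the green reject and the blue reject off the tray and set both upright inside, side by side. After that I lifted the gripper clear and handed the job in at about 19.6 s of the 67 s allowed.

- **Final pictures:** The last wrist and side pictures show both red-capped bottles standing in the drawer. The four white-capped bottles are still on the tray. The orange look-alikes and the other things on the table look untouched, judged by eye.
- **Forces:** The wrist force I saw reported never went above about 7 N, and each bottle touched the drawer floor with 4 to 5 N before release.
- **Disagreements:** The measurements of the unit's angle differed slightly, from about -0.05 to -0.09 rad; I used -0.075. Bottle position estimates from the three cameras differed by 3 to 5 mm, which caused no trouble. No check failed.

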